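Slide a thin porcelain plate off its stand's lip and weigh it

ROBOT

A 6-joint arm with a two-finger parallel gripper is mounted at the origin on the work surface. World frame = base frame: x ahead of the robot, y to its left, z up, the work surface at z = 0. Lengths are in mm, angles in rad, forces in N, time in s.
With the tool pointing down it reaches from about 275 to 825 mm from the base axis. Payload 5.2 kg.
Tool frame: the origin (TCP) lies at the very end of the fingers, on their centre line; the grasp point (between the pads) lies 19 mm behind it; z points along the fingers, y is the line along which they close (so a half turn about z gives the same grasp; the last joint's range is limited). The gripper opens to 93 mm and grips with 3 to 60 N. Pads are 15 mm wide; open, the fingers measure 128 mm over their backs; the gripper's body (75 mm by 188 mm) begins 65 mm behind the grasp point.
Start: joints at [1.078, 0.259, 1.535, -0, 1.348, -0.203], TCP at [157.146, 527.077, 186.253] pointing down, gripper open.
Joint ranges: [-3.14, 3.14], [-0.91, 2.08], [0.19, 2.58], [-1.22, 4.36], [0.22, 2.71], [-3.12, 3.12]. Speed limits (rad/s): [2.57, 2.57, 3.14, 3.14, 3.14, 3.14].

INTERFACE

Orientations are given as [roll, pitch, yaw] about the fixed x, y, z axes, in that order (R = Rz(yaw) Ry(pitch) Rx(roll)).
In Python, from bench import robot gives the robot as it stands. The module is installed in compiled form; this text tells all that it offers. Calls block until the motion is done:
- robot.move_ptp(position, orientation): joint-space move of the TCP to a pose.
- robot.move_linear(position, ori=None, speed=150, f_stop=None): straight line of the TCP; ori=None keeps the orientation; speed is the mean speed in mm/s. With f_stop (N) it stops when the force on the tool has changed by that much, and returns True; else False.
- robot.move_j(angles): joint-space move.
- robot.move_gripper(opening): opening from 0.0 (shut) to 1.0 (fully open); the grip force is fixed at half the most; returns when the fingers have stopped.
- robot.sleep(seconds).
- robot.inverse_kinematics(position, orientation): joint angles nearest the present ones, or None.
- robot.get_image(name): name is "side" or "top" or "wrist"; returns a dict with "img" (480x640x3 uint8, blue, green, red), "fovy" (degrees; the focal length in pixels is half the picture's height over the tangent of half this angle, whatever the lens; pixels are square), "cx", "cy" (the principal point, pixels), "k1" (the pictures are not rectified: a ray, as slopes to the right and down, at radius r is drawn at 1 + k1 r^2 times it, then the intrinsics apply), "eye" and "orientation" of the camera in the world. Camera axes: x right, y down, z forward; pixel columns grow to the right and rows downward; lengths in mm; the calibration is good to about 2 mm. A picture is of the moment at which its call begins. There is no depth.
A pose or a line that the arm cannot do raises robot.MotionError and nothing moves.
- robot.hand_in(): hands the job in; it is judged then, once.
Readings, each from a call of its own:
- robot.current_t(): time.
- robot.current_qpos(): joint angles.
- robot.current_joint_vel(): joint speeds.
- robot.current_joint_efforts(): joint torques, N m.
- robot.current_tcp_pos(): TCP position.
- robot.current_eef_rot(): TCP orientation.
- robot.current_contact_force(): force on the tool from outside, world axes, zero at the start.
- robot.current_ft_torque(): the same for the moment, N m.
- robot.current_gripper_width(): opening from 0.0 (shut) to 1.0 (fully open).
- robot.current_finger_force(): force on a finger pad.
Only numpy, scipy, OpenCV 4.12 (cv2) and the standard library are available. Lean on these libraries where they do the work, as an engineer would, in place of code of your own. Each camera call takes 0.05 s, during which the arm holds its last target. There are 200 camera calls.

TASK

The thin blue porcelain plate lies too flat between the stand's rails to be picked up: press on it lightly from above and slide it along until its end sticks out over the stand's open lip. Then take it by that overhanging end, lift it off and lay it gently, flat and centred, on the round pan of the balance, and let go. The porcelain cracks if it is pressed hard or dropped, and the shells and other loose things on the bench stay where they are.

Things in the scene. Friction and masses are not known exactly. Their poses are not given: they have to be found in the camera images.
- plate: Thin blue porcelain plate, three white spots on top, 130 long (its x) x 54 wide (y) x 4 to 8 mm thick (varies, not measured), 55-115 g. Origin: centre of underside. Starts flat on the deck, parallel to the rails. Fingertips pressed on it with about 5 N drag it along. Stiff. Cracks above 24 N against stand or balance: touch it slowly, about 10 mm/s.
- plate_front (a point): Middle of the plate's end that faces the lip (65 mm from its centre along its -x), 2 mm above its underside; starts 15 to 65 mm behind the lip. Axes as the plate's.
- stand: Fixed metal stand, 230 (its x) x 84 mm (y), level deck set 70 to 78 mm above the bench, 70 mm above its origin. Grey side rails, 12 mm wide, rise 10 mm above the deck with a 60 mm channel between them; a grey stop 10 mm thick, 12 mm high closes the +x end; the -x end, roughly towards the robot, is open. Origin: below its centre.
- stand_lip (a point): Middle of the open lip: the deck's edge at the stand's -x end, at deck height (115 mm from the stand's centre along its -x). Axes as the stand's; free space in front of (-x) and below the lip.
- balance: Fixed white bench balance, housing 200 (its x) x 170 (its y) mm, its top 54 mm above the bench, display at its -x side towards the robot. Origin: centre of its underside. A round steel pan 80 mm in diameter and 4 mm thick stands above the housing on a 28 mm thick stem, 24 mm free below the pan.
- balance_pan (a point): Centre of the pan's flat top face, 82 mm above the bench, 20 mm from the balance's centre along its +x. Axes as the balance's. The plate is longer than the pan: laid centred and along the balance's x, its ends stick out 25 mm beyond the pan, the end held above the housing's front part.
- shell_mid: Bystander: open scallop half-shell about 74 mm across, 18 mm high, between stand and balance. Origin: centre of its underside.
- shell_left: Bystander: scallop half-shell like the other, to the left (+y).
- shell_right: Bystander: scallop half-shell like the other, to the right (-y).
- weight: Bystander: brass calibration weight, cylinder 34 mm in diameter, 35 mm high, 250 g, in front, between stand and balance. Origin: centre of its underside.
- brush: Bystander: blue-handled cleaning brush, 180 mm long, lying at the left. Origin: its underside below its middle.
Things that resemble listed ones, but are neither listed nor needed, are in the scene too. There is more than one size of the plate; the one meant has the size given above.

How it is judged (in metres and radians):
On the way, in this order (a step that is already met when the one before it is completed fails the run):
1. the plate, lying on the stand's deck, sticks out at least 25 mm over the open lip (x of plate_front in the frame of stand_lip below -0.025 m and angle between plate's own z axis and vertical below 0.1 rad and contact force between plate and stand above 0.1 N), for 0.2 s.
2. the plate is held by the fingers, clear of the stand (contact force between the fingers and plate above 1 N and contact force between plate and stand below 0.01 N), for 0.2 s.
At the end, for the whole second after the job is handed in: The plate lies flat (within 3 degrees) and still on the balance's pan, its centre within 15 mm of the pan's centre, released by the fingers (horizontal distance between plate and balance_pan below 0.015 m and z of plate in the frame of balance_pan between -0.003 and 0.003 m and angle between plate's own z axis and vertical below 0.05 rad and contact force between plate and balance above 0.1 N and linear speed of plate below 0.02 m/s and contact force between the fingers and plate below 0.01 N); the robot touches nothing.
It fails at once if the plate is pressed against the stand with more than 24 N (it cracks) (contact force between plate and stand above 24 N).
It fails at once if the plate is pressed or dropped on the balance with more than 24 N (contact force between plate and balance above 24 N).
It fails at once if the plate falls off the stand or the balance (height (world z) of plate below 0.05 m).
It fails at once if a bystander is moved more than 20 mm (distance of any of shell_mid, shell_left, shell_right, weight, brush from where it was at the start of the episode above 0.02 m).
It also fails if it takes over 70 s, if anything falls off the work surface, if the arm or the gripper's body presses on something with over 40 N, if the wrist force passes 120 N, or if a joint passes its speed limit or range.

## Working session

There is one attempt and no reset: what is moved stays moved. The work goes in short steps, each a Python script; the robot and the scene stay as the last script left them, time stands still between calls to the robot, and variables do not carry over. Pictures are saved under pics/ and viewed, at most 10 in all, crops included, and the job is handed in when it is done.

```bash
ls; mkdir -p pics
cat > h.py <<'E'
import numpy as np, cv2
from scipy.spatial.transform import Rotation as R
from bench import robot
def K(c):
    h=c["img"].shape[0]; f=h/2/np.tan(np.radians(c["fovy"])/2)
    return np.array([[f,0,c["cx"]],[0,f,c["cy"]],[0,0,1]])
def rot(c):
    o=np.array(c["orientation"],float)
    return o if o.shape==(3,3) else R.from_euler("xyz",o).as_matrix()
def ray(c,uv):
    p=cv2.undistortPoints(np.array(uv,float).reshape(-1,1,2),K(c),np.array([c["k1"],0,0,0.])).reshape(-1,2)
    return np.c_[p,np.ones(len(p))]@rot(c).T
def plane(c,uv,z):
    d=ray(c,uv); e=np.array(c["eye"],float)
    return e+d*((z-e[2])/d[:,2])[:,None]
def proj(c,P):
    r=rot(c); t=-r.T@np.array(c["eye"],float)
    return cv2.projectPoints(np.array(P,float).reshape(-1,1,3),cv2.Rodrigues(r.T)[0],t,K(c),np.array([c["k1"],0,0,0.]))[0].reshape(-1,2)
E
python3 - <<'E'
from h import *
import pickle
for n in ("top","side"):
    c=robot.get_image(n); print(n,c["fovy"],c["cx"],c["cy"],c["k1"],c["eye"],c["orientation"])
    cv2.imwrite(f"pics/{n}0.png",c["img"]); pickle.dump(dict(c),open(f"{n}0.pkl","wb"))
print(robot.current_t(),robot.current_eef_rot(),robot.current_contact_force())
E
```

```text
pics
top 51.95884061414018 329.74642214160866 241.42938225209355 -0.018803739170330406 [ 139.90596837    6.86524269 1507.26530339] [-2.92777040e+00  2.44069760e-03 -1.63172493e+00]
side 42.81580726879502 323.0094555520383 232.68884058091396 -0.06079176309249532 [  400.94513112 -1011.55222133  1100.29539586] [-2.34942895 -0.01966325 -0.01507352]
0.1 [-3.13997545e+00 -3.09320733e-04  2.85178596e+00] [-0.44098106  0.86233244  0.11314973]
```

View pics/top0.png

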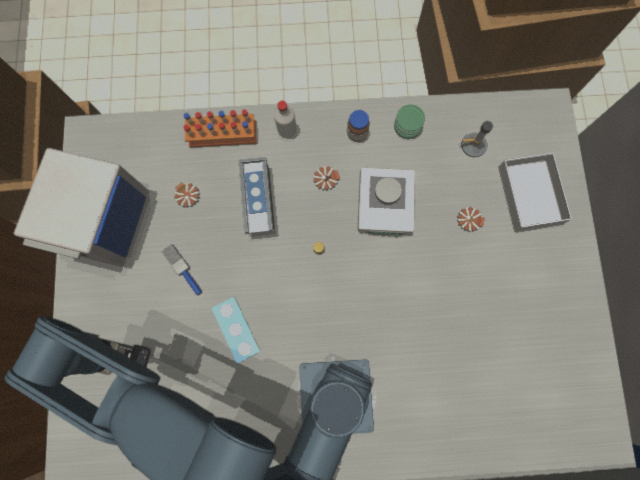

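View pics/side0.png

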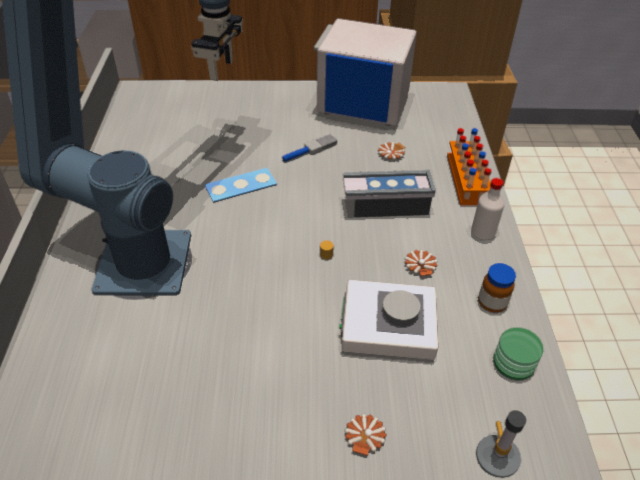

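Top view: the stand, with a dark-blue three-spot plate in it, is at about (256,195). The balance pan is at (388,190), shell_mid at (326,178), and the weight at (319,248). Two things could be taken for the plate:
- **(256,192):** the dark-blue plate between the stand's rails. I choose this one.
- **(236,330):** a larger light-blue three-spot plate lying on the bench. It is a decoy.

Next I move the wrist camera over the stand for a close crop.

Run:
```python
from h import *
import pickle
c=pickle.load(open("top0.pkl","rb"))
print("stand/plate",plane(c,[[256,192],[257,235],[254,160],[243,200],[271,196]],80).round())
print("pan, shell, weight",plane(c,[[388,190]],82).round(),plane(c,[[326,178],[319,248]],10).round())
p=plane(c,[[257,205]],80)[0]
# wrist camera mount
w=robot.get_image("wrist"); T=R.from_euler("xyz",robot.current_eef_rot()).as_matrix()
print("cam in tool",T.T@(np.array(w["eye"])-robot.current_tcp_pos()),(T.T@rot(w)).round(2),w["fovy"])
print(robot.inverse_kinematics([p[0]-40,p[1],360],[np.pi,0,0]),robot.inverse_kinematics([p[0]-40,p[1],360],[np.pi,0,np.pi/2]))
```

```text
stand/plate [[616. 205.  80.]
 [482. 206.  80.]
 [720. 209.  80.]
 [594. 246.  80.]
 [601. 160.  80.]]
pan, shell, weight [[ 597. -194.   82.]] [[673. -10.  10.]
 [446.  25.  10.]]
cam in tool [  80.94568841   -1.33467138 -198.00328282] [[-0.   -0.96 -0.29]
 [ 1.   -0.   -0.  ]
 [ 0.   -0.29  0.96]] 61.64343558387292
[ 1.68882597e-01  2.49818884e-01  1.13463649e+00 -4.44089210e-16
  1.75713728e+00  1.73967892e+00] [ 1.68882597e-01  2.49818884e-01  1.13463649e+00 -4.44089210e-16
  1.75713728e+00  1.68882597e-01]
```

Run:
```python
from h import *
import pickle
robot.move_ptp([545,205,290],[np.pi,0,np.pi])
c=robot.get_image("wrist"); cv2.imwrite("pics/w1.png",c["img"]); pickle.dump(dict(c),open("w1.pkl","wb"))
print(robot.current_tcp_pos(),robot.current_t(),c["eye"])
```

```text
[544.40791682 205.98242093 289.83735133] 2.0667 [463.26694572 204.46276275 487.9710639 ]
```

View pics/w1.png

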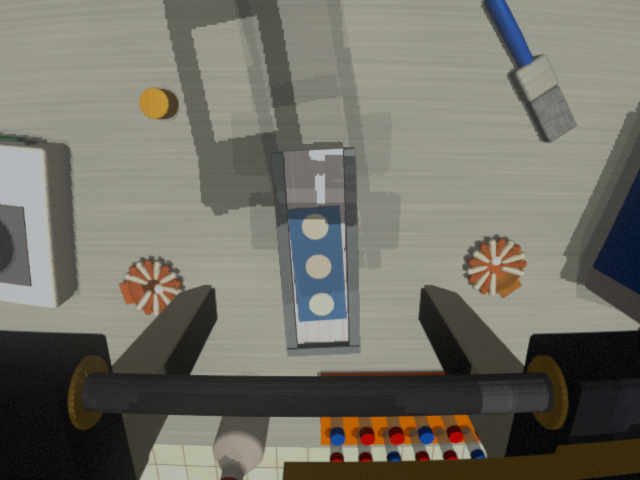

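The wrist view shows the dark-blue three-spot plate from (290,206) to (346,320) between grey rails. The open lip is at row ~150 (columns 284–345, towards the robot) and the stop is at row ~345. This confirms the choice, so I measure it now.

```bash
cat >> h.py <<'E'
def blueplate(c,z,box):
    u0,v0,u1,v1=box
    hsv=cv2.cvtColor(c["img"],cv2.COLOR_BGR2HSV)
    m=cv2.inRange(hsv,(95,90,40),(125,255,255)); k=np.zeros_like(m); k[v0:v1,u0:u1]=m[v0:v1,u0:u1]
    cs,_=cv2.findContours(k,cv2.RETR_EXTERNAL,cv2.CHAIN_APPROX_NONE); q=max(cs,key=cv2.contourArea)
    P=plane(c,q[:,0].astype(float),z)[:,:2]
    (cx,cy),(a,b),_=r=cv2.minAreaRect(P.astype(np.float32)); B=cv2.boxPoints(r)
    e=[B[1]-B[0],B[2]-B[1]]; l=max(e,key=np.linalg.norm); l=l*np.sign(l[0])
    return np.array([cx,cy]),sorted((a,b)),np.arctan2(l[1],l[0]),cv2.boundingRect(q)
E
python3 - <<'E'
from h import *
import pickle
c=pickle.load(open("w1.pkl","rb"))
for z in (76,82): print(z,blueplate(c,z,(270,170,360,345)))
g=cv2.cvtColor(c["img"],cv2.COLOR_BGR2GRAY)
for u in (292,300,318,335,340): print(u,g[138:164,u])
print("rail row 180",g[180,262:370], "row 300",g[300,270:375])
# lip corners of rail tops / deck
print(plane(c,[[284,151],[345,149]],74), plane(c,[[272,152],[355,149],[288,353],[360,349]],84))
E
```

```text
76 (array([619.33233643, 204.83061218]), [53.315364837646484, 129.8601837158203], np.float32(0.0785488), (289, 207, 57, 114))
82 (array([617.05926514, 204.82525635]), [52.538883209228516, 127.96893310546875], np.float32(0.07854881), (289, 207, 57, 114))
292 [ 87  89  92  92  91  91  88  92  90  89  90  88  88 106 115 115 117 118
 115 117 116 117 119 117 115 117]
300 [ 87  88  92  89  91  92  90  88  90  89  91  89  86 111 113 114 113 115
 113 114 113 113 114 114 112 115]
318 [136 138 141 138  99  91  90  88  92  91  88 105 176 182 182 180 182 183
 183 183 181 182 166 123 115 116]
335 [136 139 141 139  99  92  91  89  88  91 106 177 185 182 184 181 171 121
 114 111 113 113 113 109 114 112]
340 [135 138 142 136  96  90  90  92  93  94 118 176 184 184 184 182 172 124
 115 115 117 117 115 116 115 117]
rail row 180 [102 100  97  98 101 100  97  86  83  79  69  63  72  72  74  73  73  72
  74  74  75  73  59  87 110 113 112 110 112 115 116 117 114 113 111 112
 115 113 113 111 111 113 112 110 111 109 113 113 112 114 115 115 124 176
 184 183 185 182 183 184 183 183 175 122 113 113 112 113 113 114 124 129
 128 126 128 129 128 129 131 132 127 109  67  75  76  79  80  76  75  76
  77  77  79  82 100 129 129 133 130 133 131 133 131 130 132 129 134 146] row 300 [154 155 155 154 153 153 152 151 155 152 155 151 127 112 106 104 105 104
 103 106 104 105 104  87 133 168 124  97 100  99 103 103 103 103 102 102
 104 104 107 124 169 182 184 181 183 182 182 182 182 183 183 184 182 184
 182 182 182 182 182 185 182 184 174 132 109 103 104 104 105 108 104 106
 105 105 109 138 171 116  85 119 119 119 120 118 119 118 118 118 117 128
 150 151 152 150 152 152 152 150 150 153 147 149 150 151 151]
[[495.64457283 170.4238941   74.        ]
 [493.62985948 232.1815878   74.        ]] [[495.80196387 159.3325852   84.        ]
 [492.8598638  241.39603295  84.        ]
 [723.6858092  170.33152979  84.        ]
 [718.35071295 253.51862851  84.        ]]
```

```bash
cat >> h.py <<'E'
TH=0.0507; LIP=np.array([494.6,200.6]); D=np.array([np.cos(TH),np.sin(TH)])
ORI=[np.pi,0,np.pi+TH]
def F(n=8):
    a=[]
    for _ in range(n): a.append(robot.current_contact_force()); robot.sleep(0.01)
    return np.mean(a,0)
E
python3 - <<'E'
from h import *
robot.move_gripper(0.0)
p=LIP+D*165
robot.move_ptp([*p,125],ORI); f0=F(); print("f0",f0)
print(robot.move_linear([*p,92],speed=60,f_stop=4))
print(robot.move_linear([*p,72],speed=8,f_stop=4)); 
print(robot.current_tcp_pos(),F()-f0,p)
z=robot.current_tcp_pos()[2]
robot.move_linear([*p,z-0.3],speed=8,f_stop=8); print(robot.current_tcp_pos(),F()-f0,robot.current_t())
E
```

```text
f0 [-0.00318896 -0.00137362  0.53771884]
False
False
[659.40328547 208.94933204  72.01749006] [ 0.018307    0.16991349 -0.38360479] [659.38798    208.96191655]
[659.36208997 208.96743132  71.71291808] [ 0.01111388 -0.16098112 -0.81788467] 8.1333
```

Run:
```python
from h import *
print(robot.current_gripper_width(),robot.current_contact_force())
c=robot.get_image("side"); q=proj(c,[robot.current_tcp_pos()])[0]; print(q)
u,v=q.astype(int); im=c["img"][v-70:v+60,u-90:u+90]; cv2.imwrite("pics/s2.png",cv2.resize(im,None,fx=4,fy=4))
```

```text
0.0053885819101709125 [ 0.29194325 -0.55716848  0.03230843]
[407.11847364 185.08336708]
```

View pics/s2.png

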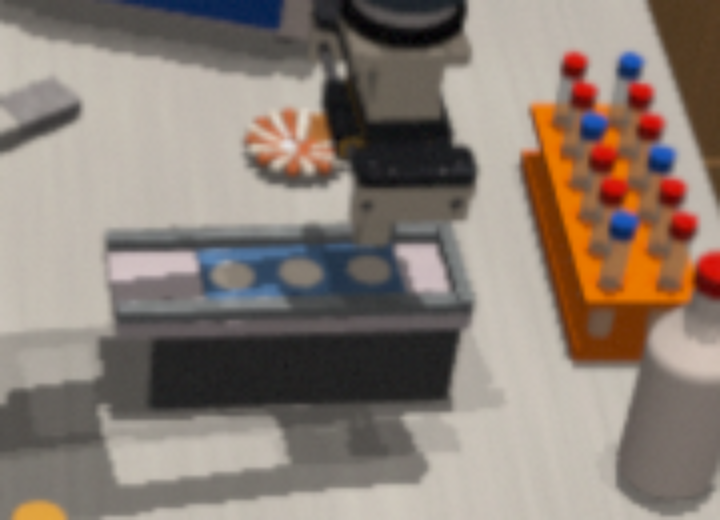

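The tip at crop (372,243) still appears to be above the plate (third spot at (368,270)), so there is no contact yet. I continue down slowly, guarded by the force stop.

Run:
```python
from h import *
p=LIP+D*165; f0=F(20)
r=robot.move_linear([*p,45],speed=8,f_stop=3); print(r,robot.current_tcp_pos(),F()-f0,f0,robot.current_t())
c=robot.get_image("wrist"); cv2.imwrite("pics/w3.png",c["img"])
```

```text
True [659.42199181 208.93513943  47.80947326] [-0.111194   -0.13658429  5.42283714] [-0.0491127   0.19056344  0.00218022] 11.025
```

View pics/w3.png

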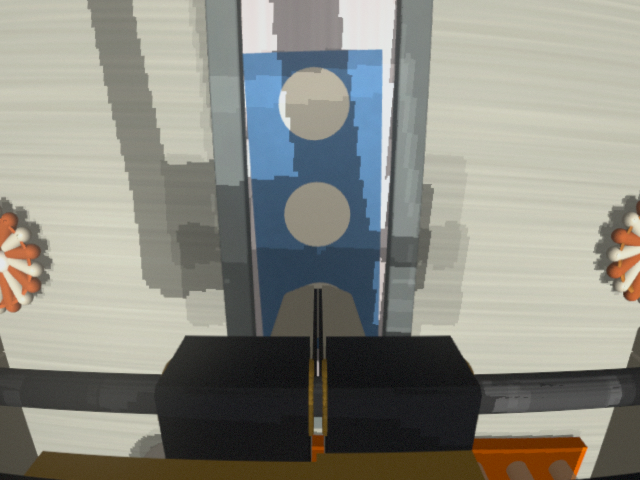

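Run:
```python
from h import *
import pickle
c=pickle.load(open("w1.pkl","rb")); t=np.array([544.4,206,289.8])
print("w1 proj open tips", [proj(c,[t+[0,s*46.5,dz] for s in(-1,1)]).round().tolist() for dz in (0,15,30)])
d=robot.get_image("wrist"); t=robot.current_tcp_pos()
print("w3 tip", [proj(d,[t+[dx,0,dz]]).round().tolist() for dz in (0,15,30) for dx in (-7.5,-11)])
print("plate centre etc: front row52->",plane(d,[[244,54],[382,51],[260,320]],80),d["eye"],t,F())
```

```text
w1 proj open tips [[[233.0, 277.0], [408.0, 277.0]], [[227.0, 288.0], [414.0, 288.0]], [[220.0, 301.0], [421.0, 301.0]]]
w3 tip [[[321.0, 264.0]], [[321.0, 258.0]], [[321.0, 275.0]], [[321.0, 268.0]], [[321.0, 287.0]], [[322.0, 280.0]]]
plate centre etc: front row52-> [[555.49651959 173.97125184  80.        ]
 [551.78209053 227.03812341  80.        ]
 [668.95116188 181.47994442  80.        ]] [578.24332702 203.61071743 245.90323898] [659.45695221 208.97277907  47.83773702] [ 0.10030266 -0.00837507  6.06700865]
```

The force stop reports 5–6 N with the fingertips on the plate, at a TCP reading of 47.8. The wrist views agree that the real fingertips sit about 30 mm above the reported TCP, so from here I use the contact reading as the height reference. The plate's front is 59 mm behind the lip. Now I slide it.

Run:
```python
from h import *
z=47.8; s=165
while s>61:
    s=max(s-13,61); p=LIP+D*s
    robot.move_linear([*p,z],speed=22); f=F(4); print(s,z.__round__(2),f.round(1))
    if f[2]>14: break
    z-=np.clip((5.5-f[2])*0.06,-.2,.2)
c=robot.get_image("top")
import pickle; pickle.dump(dict(c),open("t4.pkl","wb"))
print(blueplate(c,80,(236,150,280,260)),robot.current_t())
cv2.imwrite("pics/t4.png",cv2.resize(c["img"][130:280,190:340],None,fx=4,fy=4))
```

```text
152 47.8 [-1.1 -0.4  5.7]
139 47.81 [-1.1  0.2  5.6]
126 47.81 [-1.   0.2  5.3]
113 47.8 [-1.2 -0.3  5.6]
100 47.81 [-1.5  0.2  5.5]
87 47.81 [-1.2  0.5  5.5]
74 47.81 [-1.1  0.   5. ]
61 47.78 [-1.3 -0.5  5.3]Traceback (most recent call last):
  File "<stdin>", line 10, in <module>
  File "h.py", line 23, in blueplate
    cs,_=cv2.findContours(k,cv2.RETR_EXTERNAL,cv2.CHAIN_APPROX_NONE); q=max(cs,key=cv2.contourArea)
                                                                        ~~~^^^^^^^^^^^^^^^^^^^^^^^^
ValueError: max() iterable argument is empty
```

Run:
```python
from h import *
p=LIP+D*61
robot.move_linear([*p,80],speed=60); robot.move_linear([*(LIP+D*20),130],speed=150)
c=robot.get_image("wrist"); cv2.imwrite("pics/w4.png",c["img"]); 
import pickle; pickle.dump(dict(c),open("w4.pkl","wb"))
print(robot.current_t(),F())
print("expected front",proj(c,[[*(LIP-D*45),80],[*LIP,74]]))
```

```text
18.725 [-0.20596549 -0.06627721 -0.13040045]
expected front [[319.846397   145.55337257]
 [319.72398999 215.6254914 ]]
```

View pics/w4.png

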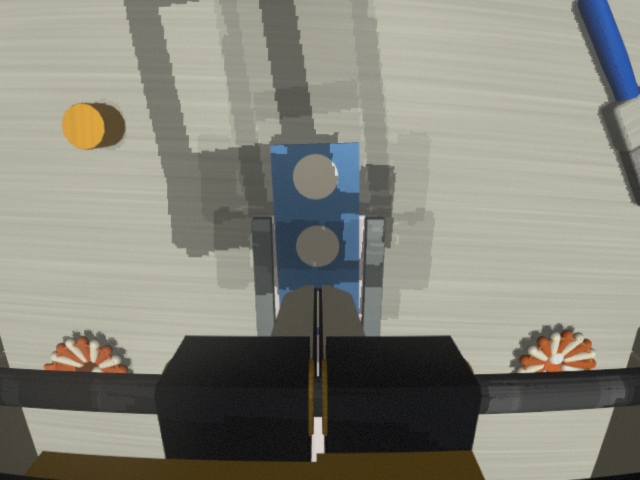

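The plate's front edge runs from (271,147) to (358,143), and the lip is at row 217. That makes the overhang about 46 mm, as planned. Next I measure the edges and grasp across the width with a force-checked closing.

Run:
```python
from h import *
import pickle
c=pickle.load(open("w4.pkl","rb"))
hsv=cv2.cvtColor(c["img"],cv2.COLOR_BGR2HSV); m=cv2.inRange(hsv,(95,80,30),(125,255,255))
L=[];Rr=[]
for v in range(150,215,5):
    u=np.where(m[v,255:375])[0]+255; L.append([u.min(),v]); Rr.append([u.max()+1,v])
print(L[::4],Rr[::4])
PL=plane(c,L,80)[:,:2]; PR=plane(c,Rr,80)[:,:2]; M=(PL+PR)/2
a=np.polyfit(M[:,0],M[:,1],1); print("centre line slope",a[0],"width",np.linalg.norm(PR-PL,axis=1).mean())
front=plane(c,[[285,146],[345,144]],80).mean(0)[:2]
n=np.array([-D[1],D[0]]); print("front rel lip",(front-LIP)@D,"lateral",((M-LIP)@n).round(1))
tip=np.array(robot.current_tcp_pos())+[0,0,31]
print("tip at px",proj(c,[tip-[7.5,0,0]]))
```

```text
[[np.int64(270), 150], [np.int64(272), 170], [np.int64(273), 190], [np.int64(274), 210]] [[np.int64(359), 150], [np.int64(359), 170], [np.int64(359), 190], [np.int64(359), 210]]
centre line slope 0.07826131438451556 width 53.495057039609456
front rel lip -45.357877302509806 lateral [-3.2 -2.9 -2.6 -2.7 -2.7 -2.7 -2.4 -2.4 -2.4 -2.4 -2.1 -2.1 -2.1]
tip at px [[321.05811069 286.73981512]]
```

Run:
```python
from h import *
n=np.array([-D[1],D[0]]); g=LIP-D*22.5+n*-1.5; ori=[np.pi,0,np.pi+0.07]
robot.move_linear([*g,110],ori=ori,speed=100); robot.move_gripper(0.9)
print(robot.move_linear([*g,30],speed=40,f_stop=5)); f0=F()
for o in (0.66,0.62,0.605,0.595,0.59,0.585,0.58,0.575,0.57):
    robot.move_gripper(o); f=F(4)-f0; w=robot.current_gripper_width(); ff=robot.current_finger_force(); print(o,round(w,4),f.round(2),ff)
    if np.linalg.norm(f)>5: break
    if np.max(np.abs(ff))>3: break
print(robot.current_t(),robot.current_tcp_pos())
```

```text
False
0.66 0.6596 [ 0.19  0.11 -0.22] 0.0
0.62 0.6231 [-0.5  -0.22  0.1 ] 0.0
0.605 0.6061 [-0.53 -0.16 -0.06] 0.0
0.595 0.5949 [ 0.15 -0.1  -0.16] 0.0
0.59 0.5896 [-0.13  0.13  0.29] 0.0
0.585 0.5801 [-0.03  0.26 -0.16] 0.0
0.58 0.5801 [-0.22  0.37  0.21] 2.1128373965620995
0.575 0.58 [ 0.07  0.52 -0.46] 9.488877207040787
25.5167 [472.17980864 198.00246521  29.99797144]
```

Run:
```python
from h import *
f0=F(); robot.move_gripper(0.45); print(robot.current_finger_force(),(F()-f0).round(2))
p=robot.current_tcp_pos()
robot.move_linear([p[0],p[1],40],speed=10); print((F()-f0).round(2))
robot.move_linear([p[0],p[1],100],speed=60); robot.sleep(.2); print((F()-f0).round(2),robot.current_ft_torque(),robot.current_finger_force(),robot.current_gripper_width(),robot.current_t())
robot.move_linear([440,p[1],150],speed=120)
c=robot.get_image("side"); 
import pickle; pickle.dump(dict(c),open("s5.pkl","wb"))
u,v=proj(c,[[480,198,170]])[0].astype(int); cv2.imwrite("pics/s5.png",cv2.resize(c["img"][v-60:v+60,u-80:u+80],None,fx=4,fy=4))
# pan from initial top picture
t=pickle.load(open("top0.pkl","rb")); x=t["img"][170:212,365:412]; cv2.imwrite("pics/pan.png",x)
```

```text
29.99057248234749 [ 0.34  0.15 -0.33]
[ 0.34 -0.28 -1.1 ]
[ 0.34 -0.18 -1.09] [0.04821482 0.05415828 0.0752264 ] 29.988895654678345 0.574879945872943 28.5
```

View pics/s5.png

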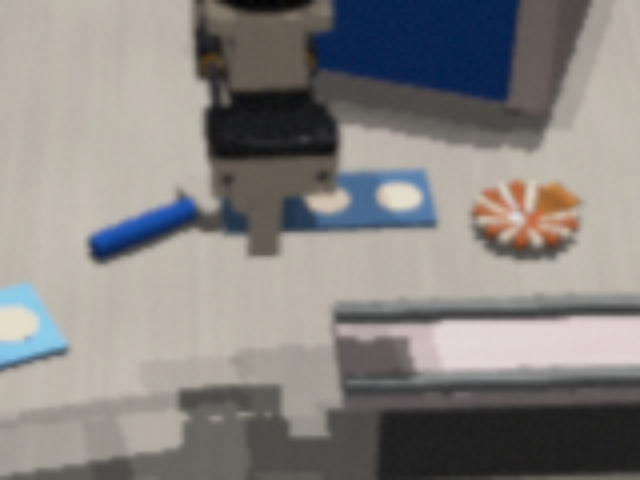

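The plate is held level at its end, with its far edge at (432,200) in the crop. Next I look at the balance with the wrist camera from the side.

Run:
```python
from h import *
import pickle
p=robot.current_tcp_pos()
robot.move_linear([440,p[1],200],speed=150)
robot.move_linear([590,-65,200],speed=250)
robot.sleep(.2)
c=robot.get_image("wrist"); cv2.imwrite("pics/w6.png",c["img"]); pickle.dump(dict(c),open("w6.pkl","wb"))
print(robot.current_t(),proj(c,[[597,-194,82]]),robot.current_finger_force())
```

```text
31.2833 [[160.74481511 219.45716537]] 29.98885542154312
```

View pics/w6.png

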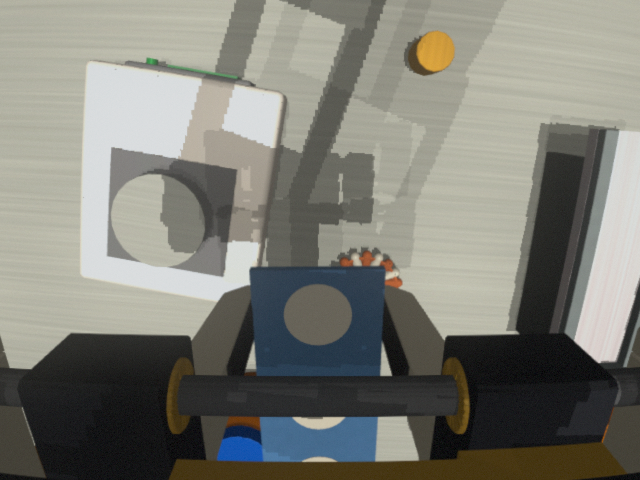

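Run:
```python
from h import *
import pickle
c=pickle.load(open("w6.pkl","rb")); g=cv2.cvtColor(c["img"],cv2.COLOR_BGR2GRAY)
t=np.array([590,-65,200.])
circ=cv2.HoughCircles(cv2.medianBlur(g[120:320,60:260],3),cv2.HOUGH_GRADIENT,1,100,param1=80,param2=15,minRadius=42,maxRadius=56)
print("hough",circ-np.array([-60,-120,0]))
for v in (205,219,233): print(v,"L",g[v,102:120],"R",g[v,198:216])
print("T",g[162:180,150],"B",g[258:276,158])
uv=[[158.5,219]]; print("pan",plane(c,uv,82), "r chk",plane(c,[[110,219],[207,219],[158,170],[158,268]],82)[:,:2])
H=plane(c,[[87,62],[285,95],[80,275]],54)[:,:2]; print("housing",H,"yaw",np.arctan2(-(H[0]-H[1])[0]*-1,(H[1]-H[0])[1]),H[2]-H[0])
for z in (246,250): print("plate front mid",z,plane(c,[[250.5,268],[384.5,267]],z)[:,:2],plane(c,[[250.5,268],[384.5,267]],z).mean(0)-t)
print(robot.current_tcp_pos(),robot.current_eef_rot())
T=pickle.load(open("top0.pkl","rb"));print(plane(T,[[388,190]],82))
```

```text
hough [[[154.5        222.5         48.59999847]]]
205 L [219 219 220 220 220 216 181 135 131 132 163 178 180 179 181 179 181 181] R [119 109  93  75  68  66  66  67  68  65  66  66  67  71  76  81  77  79]
219 L [221 221 220 219 219 205 164 133 132 163 182 187 185 187 186 184 184 184] R [121 115 113 115 108 103  90  73  68  69  67  65  63  69  76  80  85  87]
233 L [219 219 221 220 217 185 143 131 128 129 129 133 149 177 179 182 181 181] R [125 124 124 121 122 114  84  68  68  70  74  76  77  79  88  87  87  89]
T [130 129 130 134 129 130 128 121 113  88  90 109 155 183 187 186 184 184] B [179 180 179 180 183 186 186 184 191 217 220 218 220 221 220 219 221 220]
pan [[ 596.73892903 -195.87728971   82.        ]] r chk [[ 599.51928623 -237.44063519]
 [ 593.98445339 -155.44727882]
 [ 556.44665543 -194.7808537 ]
 [ 640.07244214 -198.30889871]]
housing [[ 474.10777561 -264.61177742]
 [ 492.45654419  -98.91244472]
 [ 664.93986073 -286.97933931]] yaw -0.11028599731928664 [190.83208512 -22.36756188]
plate front mid 246 [[569.04840786 -94.03981394]
 [564.74501444 -39.80776981]] [-23.10328885  -1.92379188  46.        ]
plate front mid 250 [[567.46189878 -93.43399926]
 [563.27143539 -40.62511723]] [-24.63333291  -2.02955825  50.        ]
[589.79015641 -64.09876059 200.3288059 ] [-3.14153545e+00  3.37090770e-04 -3.07033807e+00]
[[ 597.37850425 -194.42323283   82.        ]]
```

Run:
```python
from h import *
ori=[np.pi,0,np.pi-0.113]; g=[556.5,-190.3]
robot.move_linear([*g,120],ori=ori,speed=120); robot.move_linear([*g,56],speed=60); robot.sleep(.2); f0=F(12)
r=robot.move_linear([*g,28],speed=8,f_stop=2); f=F(); print(r,robot.current_tcp_pos(),(f-f0).round(2),robot.current_ft_torque(),robot.current_t())
c=robot.get_image("wrist"); cv2.imwrite("pics/w7.png",c["img"])
s=robot.get_image("side"); u,v=proj(s,[[590,-195,85]])[0].astype(int)
cv2.imwrite("pics/s7.png",np.vstack([cv2.resize(s["img"][v-40:v+35,u-80:u+80],None,fx=4,fy=4),cv2.resize(c["img"][:,:],(640,300))]))
```

```text
True [ 556.52154185 -190.32982958   36.13201012] [-0.14  0.39  6.59] [ 0.00803518 -0.0403823  -0.04226942] 36.5333
```

View pics/s7.png

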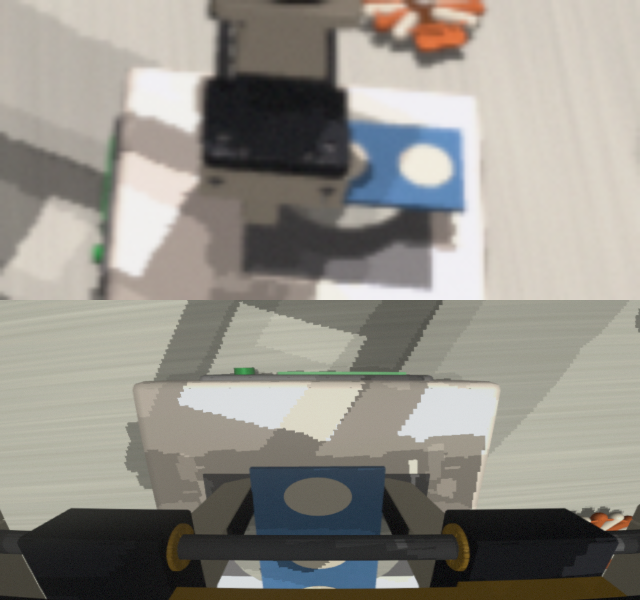

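The plate rests on the pan, its far end past the pan's edge at (462,170) in the crop, and I get 6.6 N of contact. I ease off, release, and check the position from above.

Run:
```python
from h import *
import pickle
p=robot.current_tcp_pos(); f=F()
z=p[2]
for i in range(4):
    if F()[2]<1.0: break
    z+=0.1; robot.move_linear([p[0],p[1],z],speed=5); print(z,F().round(2))
for o in (0.59,0.62,0.72): robot.move_gripper(o)
print(F().round(2),robot.current_finger_force(),robot.current_t())
robot.move_linear([p[0],p[1],z+60],speed=40,f_stop=4); robot.move_linear([p[0]-30,p[1],200],speed=150); robot.sleep(.3)
c=robot.get_image("wrist"); cv2.imwrite("pics/w8.png",c["img"]); pickle.dump(dict(c),open("w8.pkl","wb"))
print("expected pan",proj(c,[[597.5,-196.3,82]]),robot.current_t(),F().round(2))
print(blueplate(c,88,(200,100,450,480)))
```

```text
36.193418976203006 [-1.01  0.43  2.74]
36.29341897620301 [-0.54 -0.14  1.86]
36.39341897620301 [-0.14  0.11 -0.3 ]
[-0.32  0.21 -0.14] 0.0 39.1333
expected pan [[321.20438515 302.58609641]] 42.0 [0.24 0.02 0.04]
(array([ 596.57958984, -196.06214905]), [53.1319580078125, 128.09234619140625], np.float32(-0.108427584), (289, 232, 65, 138))
```

View pics/w8.png

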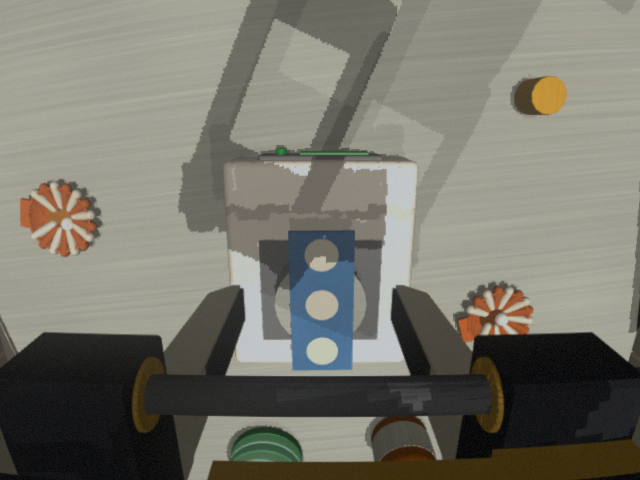

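The plate lies centred on the pan: its middle is at (321,302) and the pan's at (321,303), about 1 mm apart. The shells and the weight are in place and the gripper is clear, so I hand in.

```bash
python3 -c "
from h import *
print(robot.hand_in(),robot.current_t())"
```

```text
the job is handed in; nothing more can be done
the job is handed in; nothing more can be done
```

The plate was slid out over the lip, gripped by its overhanging end and laid on the balance pan, about 1 mm off centre in the last picture; I released it and handed in shortly after the 42 s mark, but the hand-in call did not say whether it passed.

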